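Show the waisted test piece to the inspection camera

ROBOT

A 6-joint arm with a two-finger parallel gripper is mounted at the origin on a cart in front of the work surface, level with it; the furniture and walls round the work are solid. World frame = base frame: x ahead of the robot, y to its left, z up, the work surface at z = 0. Lengths are in m, angles in rad, forces in N, time in s.
With the tool pointing down it reaches from about 0.275 to 0.75 m from the base axis. Payload 10.2 kg.
Tool frame: the origin (TCP) lies midway between the tips of the shut fingers; the grasp point (between the pads) lies 19 mm behind it (env.hold_point_z is the distance from the TCP to the grasp point, in m); x points along the fingers, z is the direction in which the jaws open and shut, and the axes are right-handed (so a half turn about x gives the same grasp; the last joint's range is limited). The gripper opens to 85 mm and grips with 20 to 120 N. Pads are 22 mm wide; open, the fingers measure 114 mm over their backs; the gripper's body (76 mm by 85 mm) begins 54 mm behind the grasp point. The pads swing forward as they close: fully open they stand 13 mm farther back than shut.
Start: joints at [-1.455, 0.313, 1.498, -0, 1.331, -0.223], TCP at [0.174, -0.495, 0.231] pointing down, gripper open.
Joint ranges: [-2.94, 2.94], [-0.97, 2.17], [0.19, 2.56], [-1.23, 4.37], [0.02, 3.11], [-2.88, 2.88]. Speed limits (rad/s): [2.39, 2.39, 3.01, 3.14, 3.14, 3.14].

INTERFACE

Orientations are given as a unit quaternion [x, y, z, w].
In Python, from bench import env, kinematics, monitor, eyes, job gives the robot as it stands. The module is installed in compiled form; this text tells all that it offers. Calls block until the motion is done:
- env.reach(position, orientation): joint-space move of the TCP to a pose.
- env.movel(position, velocity=0.15, frame=None, guard=None): straight line of the TCP; frame=None keeps the orientation; velocity is the mean speed in m/s. With guard (N) it stops when the force on the tool has changed by that much, and returns True; else False.
- env.set_joints(angles): joint-space move.
- env.release() and env.close_gripper(effort=None): open the fingers fully, or close them until they stop; effort is the grip in N (None keeps the last).
- env.hold(seconds).
- kinematics.ik(position, orientation): joint angles nearest the present ones, or None.
- monitor.sense(): the state.
- eyes.grab_frame(name): name is "scene" or "top" or "wrist"; returns a dict with "frame" (420x560x3 uint8, red, green, blue), "mtx" (3x3 intrinsics, pixels), "view" (4x4, takes a point from world to camera coordinates). Camera axes: x right, y down, z forward; pixel columns grow to the right and rows downward; lengths in m; the calibration is good to about 2 mm. A picture is of the moment at which its call begins. There is no depth.
A pose or a line that the arm cannot do raises env.MotionError and nothing moves.
- job.hand_in(): hands the job in, once; it reports no verdict.
The state is a dict: "clock": time; "joints": joint angles; "qvel": joint speeds; "joint_efforts": joint torques, N m; "position": TCP position; "ee_rot": TCP orientation; "contact_force": force on the tool from outside, world axes, zero at the start; "ft_torque": the same for the moment, N m; "finger_gap": opening from 0.0 (shut) to 1.0 (fully open).
Only numpy, scipy, OpenCV 4.12 (cv2) and the standard library are available. Lean on these libraries where they do the work, as an engineer would, in place of code of your own. Each camera call takes 0.05 s, during which the arm holds its last target.

TASK

Set the selector on the lamp box to its three-dot mark; then lift the waisted test piece out of the rack and present it to the inspection camera: the middle of its waist on the lens axis 12 cm in front of the lens, its broad face square to the lens and its length upright in the camera's picture. Finish while holding it still there, with only the gripper carrying it, the selector still at three dots and both other test pieces and the loose glassware, crucible and timer left alone.

Things in the scene. Friction and masses are not known exactly. Their poses are not given: they have to be found in the camera images.
- selector (a joint): stiff rotary selector on top of the lamp box, rad; grows clockwise seen from above; its pointer is at one dot at 0, at two dots at 0.6, at three dots (wanted) at 1.2, at four dots at 1.8; turns from -0.2 to 2.0; starts at or between one and two dots; about 0.05 N m turns it and it stays where it is left
- lamp_box: lamp box, fixed on the worktop, dial facing up: 120 x 130 mm, top 45 mm high, grey with a black top plate; four radial rows of one, two, three and four small white dots beyond the knob, 31 to 51 mm from its axis, counted from the left; origin under its centre; x points to its far side, 0.9 rad on the selector
- selector_grip (a point): centre of the selector's bar grip, on the turning axis, 65 mm above the worktop; the bar is 42 mm long along x, 12 mm thick along y, 26 mm high (13 mm above and below this point), on a round skirt of 48 mm diameter whose top is 12.5 mm below this point; x points to the end with the white pointer line; z up. Turns with the knob
- specimen_mid (a point): centre (middle of the waist) of the waisted steel test piece, 110 mm long, 5 mm thick, about 85 g. z is its long axis, up as it stands in the rack; y its width (head at each end 25 mm wide, 32 mm long; waist 12 mm wide); x the normal of its broad faces. Stands loose in one of the rack's slots, which one varies; centre then 65 mm, top 120 mm above the worktop
- rack: white rack, fixed on the worktop, 50 (x) x 215 (y) x 40 mm high, three slots in a row along y, 70 mm apart, 30 mm deep (floor 10 mm above the worktop), each with about 1 mm play round an upright test piece; origin under its centre
- plain_strip_mid (a point): centre of the plain straight steel strip, 85 x 25 x 5 mm, in another slot of the rack, its top 95 mm above the worktop; leave it alone
- holed_strip_mid (a point): centre of the straight steel strip with a round hole near its upper end, 85 x 25 x 5 mm, in another slot of the rack, its top 95 mm above the worktop; leave it alone
- view_point (a point): point in the air on the lens axis, 120 mm in front of the lens face, 170 mm above the worktop, fixed to the camera. x runs along the lens axis into the lens (30 degrees above level), y is level, across the picture, z is the picture's upright (30 degrees from vertical, leaning away from the camera). The presented piece has its centre here and its axes along these (x and y may both be reversed)
- camera_head: inspection camera's head: origin at the centre of the lens face, axes as view_point's; lamp ring 60 mm in diameter round the lens, barrel 41 mm, then a housing 46 x 46 mm; 109 mm long in all along x
- camera_stand: camera's fixed stand: foot 90 x 90 mm, post 18 mm thick and 342 mm high, 215 mm level behind the view point; origin under the foot's centre
- crucible_1_by: covered porcelain crucible, 45 mm in diameter and 46 mm high, origin under its centre; bystander
- petri_2_by: petri dish, 80 mm in diameter, 17 mm high, origin under its centre; bystander
- timer_by: bench timer, 72 x 62 x 20 mm, origin under its centre; bystander
- flask_100_by: conical flask, 59 mm in diameter, 105 mm high, origin under its centre; bystander
- beaker_100_by: small beaker, 61 x 55 x 70 mm, origin under its centre; bystander

How it is judged:
On the way, in this order (a step that is already met when the one before it is completed fails the run):
1. the selector rests at the three-dot mark (value of joint selector between 1.05 and 1.35 rad and velocity of joint selector between -0.1 and 0.1 rad/s), for 0.3 s.
2. the waisted test piece is lifted clear of the rack by the gripper (height (world z) of specimen_mid above 0.11 m and contact force between specimen and the fingers above 1 N), for 0.2 s.
At the end, for the whole second after the job is handed in: Only the gripper holds the waisted piece, at rest, its centre within 15 mm of the lens axis and 120 mm (20 mm either way) before the lens, face square and length upright in the picture within 0.2 rad; selector within 0.15 rad of three dots; strips within 20 mm, bystanders 30 mm of their start (value of joint selector between 1.05 and 1.35 rad and x of specimen_mid in the frame of view_point between -0.02 and 0.02 m and y of specimen_mid in the frame of view_point between -0.015 and 0.015 m and z of specimen_mid in the frame of view_point between -0.015 and 0.015 m and angle between the x axis of specimen_mid and the x axis of view_point, either way round below 0.2 rad and angle between the y axis of specimen_mid and the y axis of view_point, either way round below 0.2 rad and height (world z) of specimen_mid above 0.14 m and contact force between specimen and the fingers above 1 N and contact force between specimen and camera_stand below 0.1 N and contact force between specimen and rack below 0.1 N and linear speed of specimen below 0.02 m/s and angular speed of specimen below 0.2 rad/s and distance of each of plain_strip_mid, holed_strip_mid from where it was at the start of the episode below 0.02 m and distance of each of crucible_1_by, petri_2_by, timer_by, flask_100_by, beaker_100_by from where it was at the start of the episode below 0.03 m); the arm keeps its last pose, push and grip.
It fails at once if one of the other test pieces is pulled up or displaced by more than 20 mm (not (distance of each of plain_strip_mid, holed_strip_mid from where it was at the start of the episode below 0.02 m)).
It fails at once if a bystander is displaced by more than 30 mm (distance of any of crucible_1_by, petri_2_by, timer_by, flask_100_by, beaker_100_by from where it was at the start of the episode above 0.03 m).
It fails at once if the camera is pushed with more than 15 N (contact force between any of the arm, the fingers, specimen and camera_stand above 15 N).
It also fails if it takes over 51 s, if anything falls off the work surface, if the arm or the gripper's body presses on something with over 40 N, if the wrist force passes 120 N, or if a joint passes its speed limit or range.

## Working session

There is one attempt and no reset: what is moved stays moved. The work goes in short steps, each a Python script; the robot and the scene stay as the last script left them, time stands still between calls to the robot, and variables do not carry over. Pictures are saved under pics/ and viewed, and the job is handed in when it is done.

```bash
mkdir -p pics; ls
python3 - <<'E'
from bench import env, kinematics, monitor, eyes, job
import cv2
s=monitor.sense(); print(s)
for n in ["scene","top","wrist"]:
    f=eyes.grab_frame(n); cv2.imwrite(f"pics/{n}0.png",f["frame"][:,:,::-1]); print(n,f["mtx"],f["view"])
print(env.hold_point_z)
E
```

```text
pics
{'clock': 0.0, 'joints': array([-1.45539964e+00,  3.13474896e-01,  1.49843384e+00,  3.17284094e-05,
        1.33098001e+00, -2.23367765e-01]), 'qvel': array([ 1.92124559e-03,  4.97396426e-04, -5.75450601e-05, -1.56920122e-03,
        2.09540548e-03,  3.09240309e-04]), 'joint_efforts': array([ 3.48466738e-04, -4.12266469e+01, -2.59748268e+01, -1.07827639e-04,
        4.09423184e-03, -2.88862668e-05]), 'position': array([ 0.17445184, -0.49490493,  0.23072355]), 'ee_rot': array([ 0.40890823,  0.57742756, -0.40821161,  0.57683165]), 'contact_force': array([-0.46231633,  0.4441502 , -0.24209423]), 'ft_torque': array([-0.0081344,  0.0181711, -0.0367753]), 'finger_gap': 1.0014743530156098}
scene [[484.62532764   0.         289.37418652]
 [  0.         484.62532764 214.79611675]
 [  0.           0.           1.        ]] [[-0.85343747 -0.52101442 -0.0137285   0.51472365]
 [-0.30466566  0.52007683 -0.79793416  0.30966746]
 [ 0.42287508 -0.6768043  -0.60258826  1.31093214]
 [ 0.          0.          0.          1.        ]]
top [[425.09459252   0.         276.86708393]
 [  0.         425.09459252 209.38407276]
 [  0.           0.           1.        ]] [[-0.02541413 -0.99964214 -0.00834982  0.0317862 ]
 [-0.9964925   0.02599844 -0.07954099  0.58646778]
 [ 0.07972961  0.00629907 -0.99679662  1.68082173]
 [ 0.          0.          0.          1.        ]]
wrist [[293.36168135   0.         283.80646701]
 [  0.         293.36168135 212.18753285]
 [  0.           0.           1.        ]] [[ 0.33237819 -0.94314277 -0.00254099 -0.5248528 ]
 [-0.90324686 -0.31909127  0.28692485 -0.03691407]
 [-0.27142191 -0.09307242 -0.95794972  0.3799784 ]
 [ 0.          0.          0.          1.        ]]
0.0187
```

View pics/scene0.png

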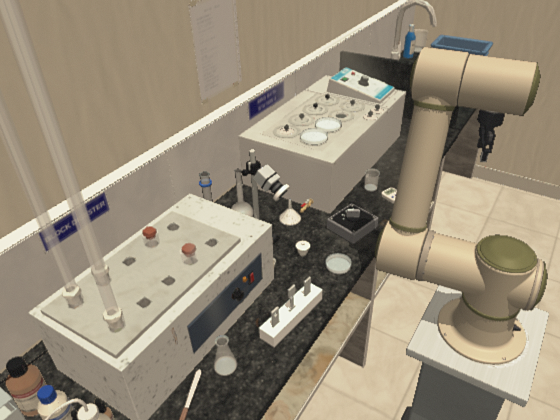

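View pics/top0.png

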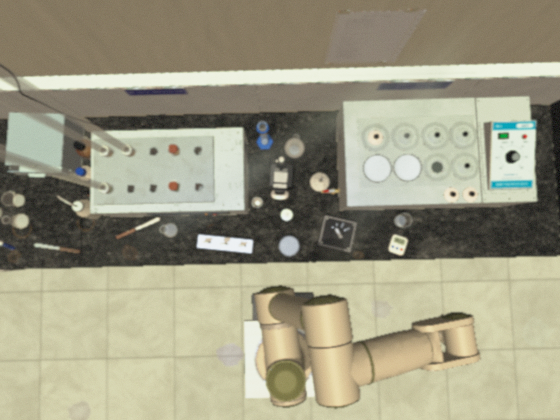

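View pics/wrist0.png

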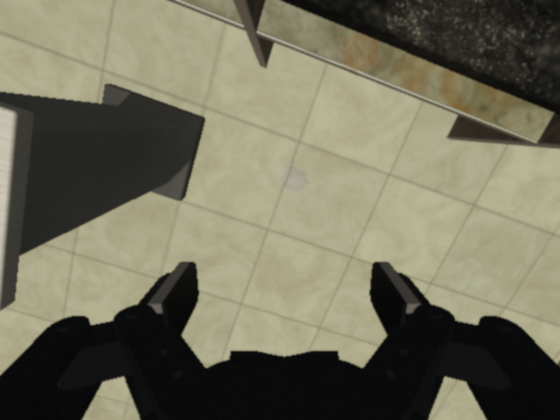

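The scene shows the rack at about (291,313), with the lamp box at (352,222), the camera at (265,180) and the petri dish at (338,264). In the top view the lamp box is at (338,233), the rack at (225,243) and the camera at (281,180). Next I'll enlarge these areas.

```bash
cat > h.py <<'E'
import numpy as np, cv2
def ray(f,u,v):
    K=f["mtx"];V=f["view"];R=V[:3,:3];c=-R.T@V[:3,3]
    d=R.T@np.linalg.inv(K)@np.array([u,v,1.]);return c,d/np.linalg.norm(d)
def onz(f,u,v,z):
    c,d=ray(f,u,v);return c+d*(z-c[2])/d[2]
def proj(f,p):
    p=np.atleast_2d(p);q=(f["view"][:3,:3]@p.T).T+f["view"][:3,3];q=(f["mtx"]@q.T).T;return q[:,:2]/q[:,2:]
def tri(obs):
    A=np.zeros((3,3));b=np.zeros(3);L=[]
    for f,u,v in obs:
        c,d=ray(f,u,v);P=np.eye(3)-np.outer(d,d);A+=P;b+=P@c;L.append((c,P))
    x=np.linalg.solve(A,b);return x,[np.linalg.norm(P@(x-c)) for c,P in L]
def save(f,name,box=None,s=1):
    im=f["frame"][:,:,::-1]
    if box: im=im[box[1]:box[3],box[0]:box[2]]
    cv2.imwrite(name,cv2.resize(im,None,fx=s,fy=s,interpolation=cv2.INTER_CUBIC))
E
python3 - <<'E'
from bench import eyes
from h import *
f=eyes.grab_frame("top"); save(f,"pics/t1.png",(150,140,420,270),2.9)
for n,u,v,z in [("rackL",198,242,.04),("rackR",252,245,.04),("lamp",338,233,.045),("petri",289,245,0.017),("cruc",287,214,.046),("flask",170,230,.05),("beaker",403,220,.05),("timer",398,245,.02),("cam",281,180,.23)]:
    print(n,onz(f,u,v,z).round(3))
f=eyes.grab_frame("scene"); save(f,"pics/s1.png",(210,130,410,280),4)
save(f,"pics/s2.png",(200,210,400,360),4)
E
```

```text
rackL [0.465 0.331 0.04 ]
rackR [0.447 0.118 0.04 ]
lamp [ 0.486 -0.222  0.045]
petri [ 0.444 -0.028  0.017]
cruc [ 0.566 -0.023  0.046]
flask [0.514 0.439 0.05 ]
beaker [ 0.53  -0.478  0.05 ]
timer [ 0.433 -0.462  0.02 ]
cam [ 0.675 -0.002  0.23 ]
```

View pics/t1.png

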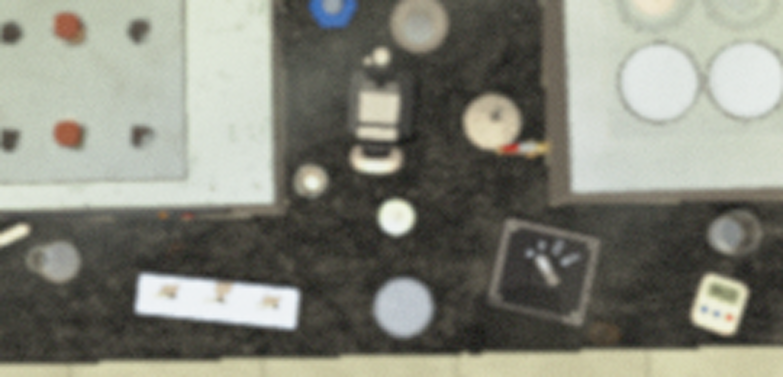

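View pics/s1.png

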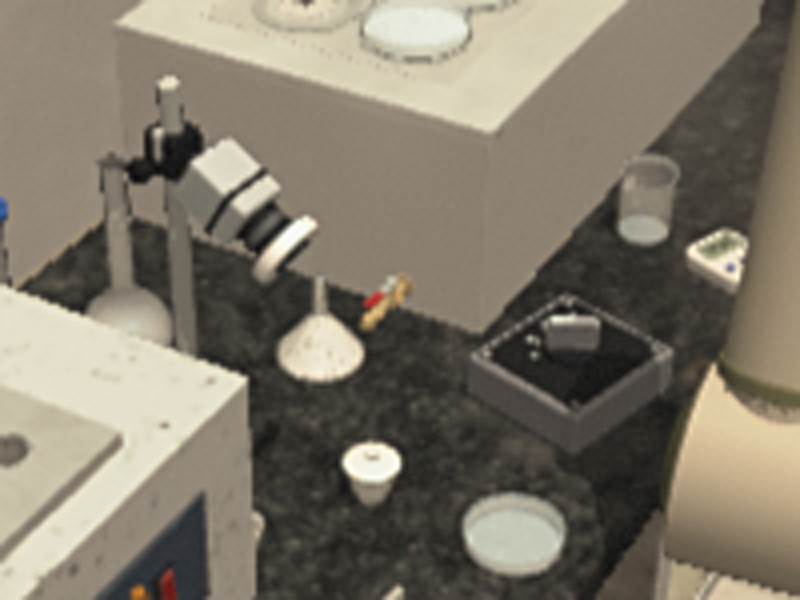

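View pics/s2.png

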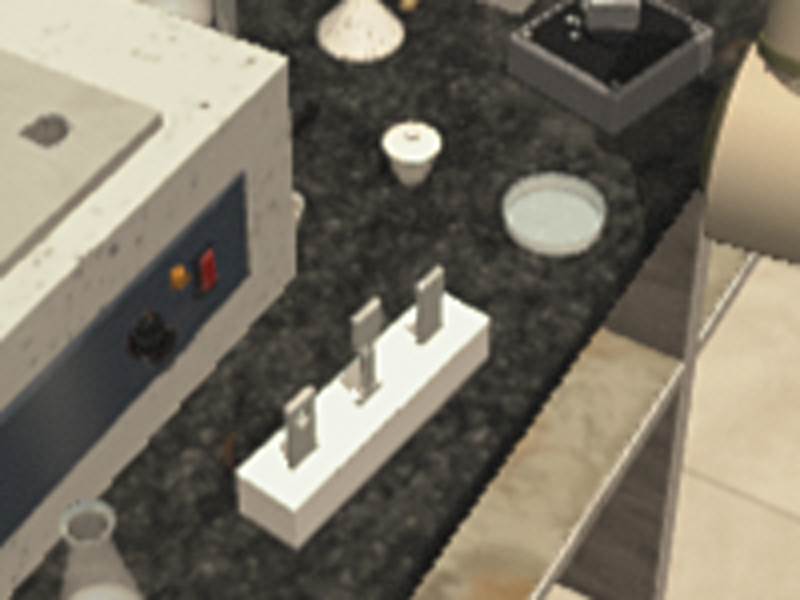

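The waisted piece stands in the middle slot (scene crop (367,340)). The holed strip is on the left and the plain strip on the right. The lamp box knob's pointer is up-left. Next come wrist views over the box and rack.

```bash
cat >> h.py <<'E'
from scipy.spatial.transform import Rotation as Rn
def toolR(zdir, xdir=(0,0,-1)):
    x=np.array(xdir,float);x/=np.linalg.norm(x);z=np.array(zdir,float);z-=x*(z@x);z/=np.linalg.norm(z)
    return np.column_stack([x,np.cross(z,x),z])
def q(R): return Rn.from_matrix(R).as_quat()
E
python3 - <<'E'
from bench import *
from h import *
s=monitor.sense(); R=Rn.from_quat(s["ee_rot"]).as_matrix(); print(R.round(3))
f=eyes.grab_frame("wrist");c,_=ray(f,0,0)
print("cam in tool",R.T@(c-s["position"]),"axes\n",(R.T@f["view"][:3,:3].T).round(3))
# candidates
for p in ([0.42,-0.222,.25],[0.40,0.225,.25]):
  for yaw in (90,-90,0,180,45,-45):
    z=[np.cos(np.radians(yaw)),np.sin(np.radians(yaw)),0]
    j=kinematics.ik(p,q(toolR(z))); print(p,yaw,None if j is None else np.round(j,2))
E
```

```text
[[-0.     0.943  0.332]
 [ 0.001  0.332 -0.943]
 [-1.     0.    -0.001]]
cam in tool [-0.14243498  0.07367029  0.00087178] axes
 [[ 0.001 -0.287  0.958]
 [ 0.    -0.958 -0.287]
 [ 1.     0.    -0.001]]
[0.42, -0.222, 0.25] 90 [-0.73  0.19  1.61 -0.    1.34 -2.3 ]
[0.42, -0.222, 0.25] -90 [-0.73  0.19  1.61 -0.    1.34  0.84]
[0.42, -0.222, 0.25] 0 [-0.73  0.19  1.61 -0.    1.34 -0.73]
[0.42, -0.222, 0.25] 180 [-0.73  0.19  1.61 -0.    1.34  2.41]
[0.42, -0.222, 0.25] 45 [-0.73  0.19  1.61 -0.    1.34 -1.52]
[0.42, -0.222, 0.25] -45 [-0.73  0.19  1.61 -0.    1.34  0.05]
[0.4, 0.225, 0.25] 90 [ 0.26  0.15  1.65 -0.    1.34 -1.31]
[0.4, 0.225, 0.25] -90 [ 0.26  0.15  1.65 -0.    1.34  1.83]
[0.4, 0.225, 0.25] 0 [ 0.26  0.15  1.65 -0.    1.34  0.26]
[0.4, 0.225, 0.25] 180 None
[0.4, 0.225, 0.25] 45 [ 0.26  0.15  1.65 -0.    1.34 -0.53]
[0.4, 0.225, 0.25] -45 [ 0.26  0.15  1.65 -0.    1.34  1.04]
```

Run:
```python
from bench import *
from h import *
R=toolR([0,-1,0])
env.reach([0.47,-0.20,.26],q(R)); print(monitor.sense()["clock"])
f=eyes.grab_frame("wrist"); np.save("w1.npy",f,allow_pickle=True); save(f,"pics/w1.png",None,1.4)
env.movel([0.47,-0.26,.26],.2); env.hold(.2);print(monitor.sense()["clock"])
f=eyes.grab_frame("wrist"); np.save("w2.npy",f,allow_pickle=True); save(f,"pics/w2.png",None,1.4)
```

```text
1.8417
2.5417
```

View pics/w1.png

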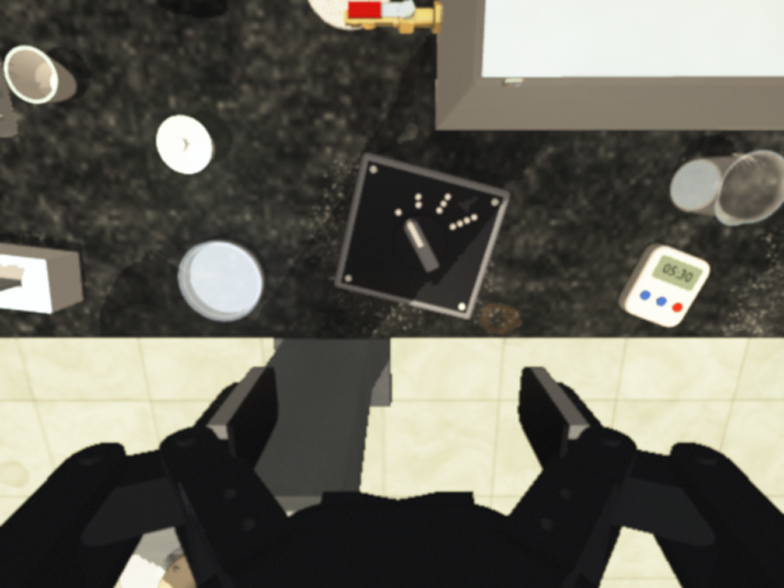

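View pics/w2.png

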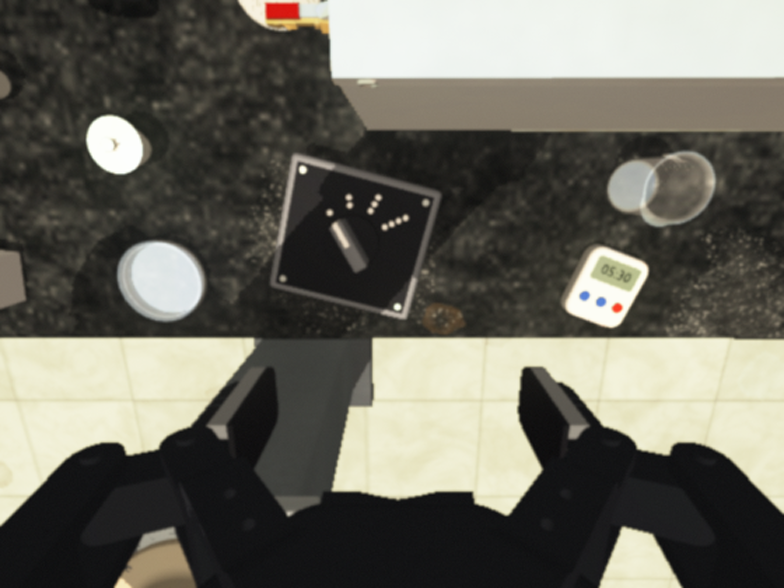

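Both views show the box with its dots: one dot at (398,212), two at (418,200), three at (443,203), four at (463,221) in w1. The knob bar runs from (410,225) to (432,266). I'll zoom in for precise pixel positions.

Run:
```python
from h import *
f1=np.load("w1.npy",allow_pickle=True).item();f2=np.load("w2.npy",allow_pickle=True).item()
save(f1,"pics/w1z.png",(235,105,370,235),4.5); save(f2,"pics/w2z.png",(185,105,320,235),4.5)
a=cv2.imread("pics/w1z.png");b=cv2.imread("pics/w2z.png")
```

```text
(no output)
```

View pics/w1z.png

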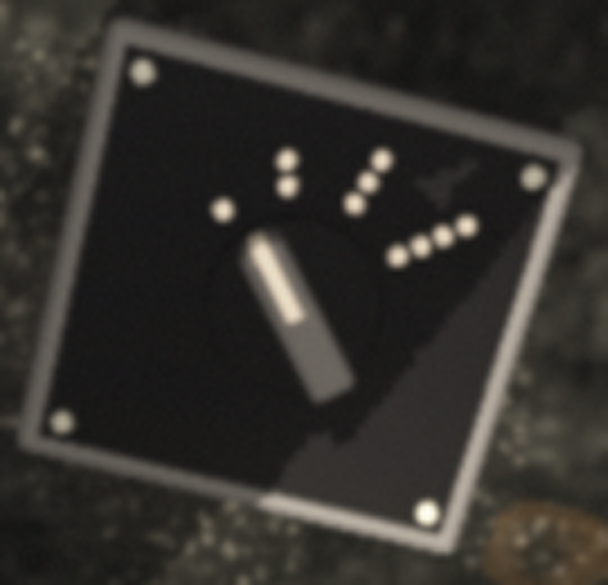

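View pics/w2z.png

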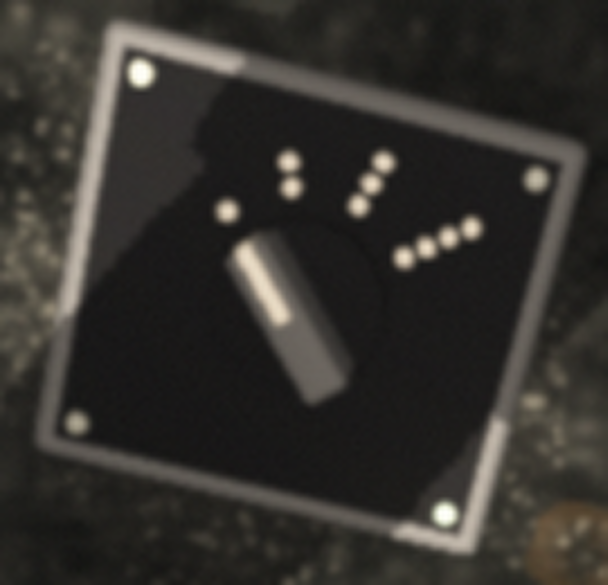

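Run:
```python
from h import *
f1=np.load("w1.npy",allow_pickle=True).item();f2=np.load("w2.npy",allow_pickle=True).item()
A=lambda u,v:(f1,235+(u+.5)/4.5-.5,105+(v+.5)/4.5-.5); B=lambda u,v:(f2,185+(u+.5)/4.5-.5,105+(v+.5)/4.5-.5)
P={}
for n,a,b in [("s1",(143,71),(141,73)),("s2",(534,177),(536,180)),("s3",(428,513),(445,514)),("s4",(62,421),(77,422)),
 ("d1",(223,209),(228,211)),("d3a",(355,204),(359,206)),("d3c",(381,160),(383,162)),("d2",(288,160),(289,161)),("d4",(467,225),(472,227)),
 ("ptr",(258,242),(243,248)),("ptr2",(297,320),(284,322)),("tail",(336,391),(329,394))]:
    x,e=tri([A(*a),B(*b)]); P[n]=x; print(n,x.round(4),np.round(e,4), "at z45", onz(*A(*a),.045).round(4),onz(*B(*b),.045).round(4), "z78",onz(*A(*a),.078).round(4),onz(*B(*b),.078).round(4))
for V in (A,B):
    pass
c=(P["s1"]+P["s2"]+P["s3"]+P["s4"])/4; print("centre",c)
e=P["s1"]+P["s2"]-P["s3"]-P["s4"]; print("boxyaw",np.arctan2(e[1],e[0]))
for n in ("d1","d2","d3a","d3c","d4"): d=P[n]-c; print(n,np.hypot(*d[:2]),np.arctan2(d[1],d[0]))
d=P["ptr"]-P["tail"];print("bar",np.arctan2(d[1],d[0]),np.linalg.norm(d),(P["ptr"]+P["tail"])/2)
```

```text
s1 [ 0.5477 -0.1808  0.0461] [0.0001 0.0001] at z45 [ 0.5478 -0.1807  0.045 ] [ 0.5476 -0.1805  0.045 ] z78 [ 0.5474 -0.1826  0.078 ] [ 0.5473 -0.1879  0.078 ]
s2 [ 0.5209 -0.2832  0.0465] [0.0002 0.0002] at z45 [ 0.521  -0.2835  0.045 ] [ 0.5206 -0.2833  0.045 ] z78 [ 0.5231 -0.2759  0.078 ] [ 0.5228 -0.2811  0.078 ]
s3 [ 0.4285 -0.2592  0.0475] [0. 0.] at z45 [ 0.4277 -0.2597  0.045 ] [ 0.4277 -0.2592  0.045 ] z78 [ 0.4384 -0.2543  0.078 ] [ 0.4385 -0.2593  0.078 ]
s4 [ 0.4545 -0.1564  0.0445] [0. 0.] at z45 [ 0.4547 -0.1565  0.045 ] [ 0.4546 -0.1566  0.045 ] z78 [ 0.4629 -0.1606  0.078 ] [ 0.4629 -0.1661  0.078 ]
d1 [ 0.5126 -0.2014  0.0448] [0.0001 0.0001] at z45 [ 0.5127 -0.2014  0.045 ] [ 0.5125 -0.2014  0.045 ] z78 [ 0.5156 -0.2014  0.078 ] [ 0.5154 -0.2068  0.078 ]
d3a [ 0.514  -0.2364  0.0457] [0.0001 0.0001] at z45 [ 0.514  -0.2364  0.045 ] [ 0.5138 -0.2363  0.045 ] z78 [ 0.5167 -0.2332  0.078 ] [ 0.5166 -0.2385  0.078 ]
d3c [ 0.5253 -0.2429  0.0456] [0.0001 0.0001] at z45 [ 0.5254 -0.243   0.045 ] [ 0.5252 -0.2429  0.045 ] z78 [ 0.527  -0.2391  0.078 ] [ 0.527  -0.2444  0.
[... 483 characters left out ...]
8 ]
ptr2 [ 0.4887 -0.2196  0.0793] [0.0001 0.0001] at z45 [ 0.483  -0.2215  0.045 ] [ 0.4828 -0.2153  0.045 ] z78 [ 0.4886 -0.2196  0.078 ] [ 0.4884 -0.2194  0.078 ]
tail [ 0.4699 -0.2299  0.076 ] [0.0002 0.0002] at z45 [ 0.4632 -0.2326  0.045 ] [ 0.4627 -0.2271  0.045 ] z78 [ 0.4706 -0.2297  0.078 ] [ 0.4702 -0.2301  0.078 ]
centre [ 0.48790621 -0.21989778  0.04614417]
boxyaw -0.25461954815979565
d1 0.03086654363842604 0.6439365736950464
d2 0.03767203485963479 0.040757391206114615
d3a 0.03083886902042791 -0.5632891343674029
d3c 0.04391810043717494 -0.5507374202943689
d4 0.050845334820293665 -1.1547090625020433
bar 0.49490111064569026 0.04214494956080868 [ 0.48847928 -0.2199008   0.07654349]
```

The measurements agree with the text: dots at 31 mm radius, plate at 46 mm, bar top at 77 mm, bar length 42 mm. The bar's yaw is 0.495, so the selector reads about 0.15, and the wanted yaw is -0.555. Now I'll grip and turn it.

Run:
```python
from bench import *
from h import *
c=np.array([.4882,-.2199])
T=lambda y: q(toolR([np.cos(y-np.pi/2),np.sin(y-np.pi/2),0]))
env.reach([*c,.13],T(.495))
print("guard",env.movel([*c,.056],.1,guard=15))
env.close_gripper(40); s=monitor.sense();print(s["clock"],s["finger_gap"],s["contact_force"],s["position"])
for y in (.145,-.205,-.555):
    env.reach([*c,.056],T(y)); s=monitor.sense();print(s["clock"],s["contact_force"].round(1),s["ft_torque"].round(2))
env.hold(.5)
R=Rn.from_quat(monitor.sense()["ee_rot"]).as_matrix();print("yaw",np.arctan2(R[1,2],R[0,2])+np.pi/2)
env.release()
env.movel([*c,.15],.2)
env.reach([.47,-.2,.26],q(toolR([0,-1,0]))); env.hold(.1)
f=eyes.grab_frame("wrist"); np.save("w3.npy",f,allow_pickle=True); save(f,"pics/w3z.png",(235,105,370,235),4.5); print(monitor.sense()["clock"])
```

```text
guard False
4.7583 0.129366144862445 [-3.01233695  3.6541982   5.61763616] [ 0.48801549 -0.21952685  0.05621299]
5.1833 [-2.7  2.4  5.4] [ 0.42  0.44 -0.08]
5.6083 [-3.   1.4  5.8] [ 0.25  0.58 -0.  ]
6.0333 [-3.7  1.1  5.2] [0.09 0.7  0.01]
yaw -0.5515843374814748
8.5917
```

View pics/w3z.png

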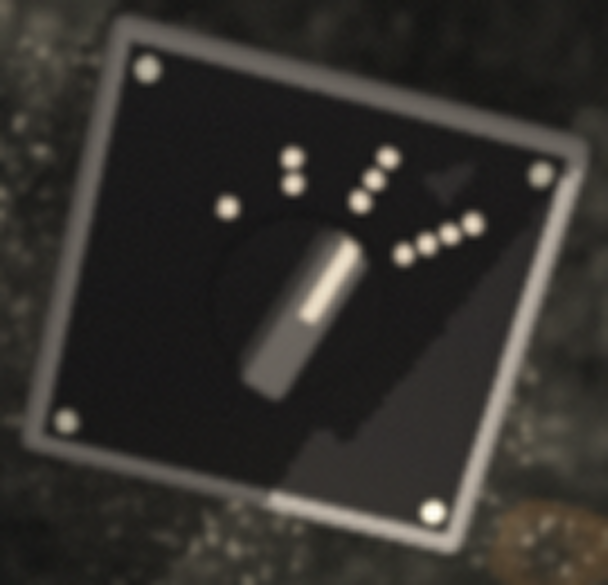

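The pointer now lies on the three-dot row ((350,243) pointing to (361,202)). Next I'll view the camera head and the rack.

Run:
```python
from bench import *
from h import *
f=np.load("w3.npy",allow_pickle=True).item()
g=lambda u,v,z:onz(f,235+(u+.5)/4.5-.5,105+(v+.5)/4.5-.5,z)
d=g(350,243,.078)-g(310,320,.078);print("bar yaw",np.arctan2(d[1],d[0]))
d=g(388,157,.045)-g(361,202,.045);print("dots yaw",np.arctan2(d[1],d[0]))
R=q(toolR([0,1,0]))
env.reach([.36,-.15,.36],R)
for n,p in [("c1",[.42,-.07,.40]),("c2",[.42,.07,.40]),("r1",[.44,.19,.28]),("r2",[.44,.25,.28])]:
    env.reach(p,R); env.hold(.15)
    f=eyes.grab_frame("wrist"); np.save(n+".npy",f,allow_pickle=True); save(f,f"pics/{n}.png",None,1.4)
    print(n,monitor.sense()["clock"])
```

```text
bar yaw -0.4619532603429665
dots yaw -0.5272939766012329
c1 12.0
c2 12.8167
r1 13.7333
r2 14.2833
```

View pics/c1.png

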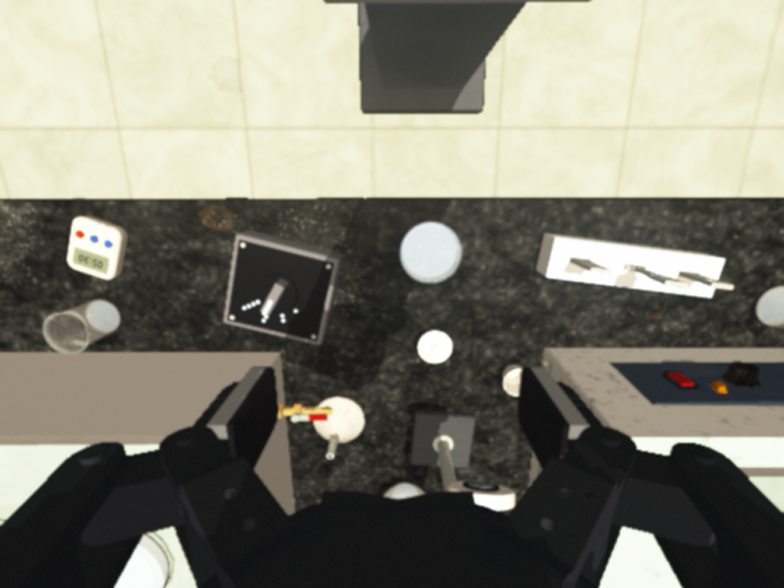

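View pics/c2.png

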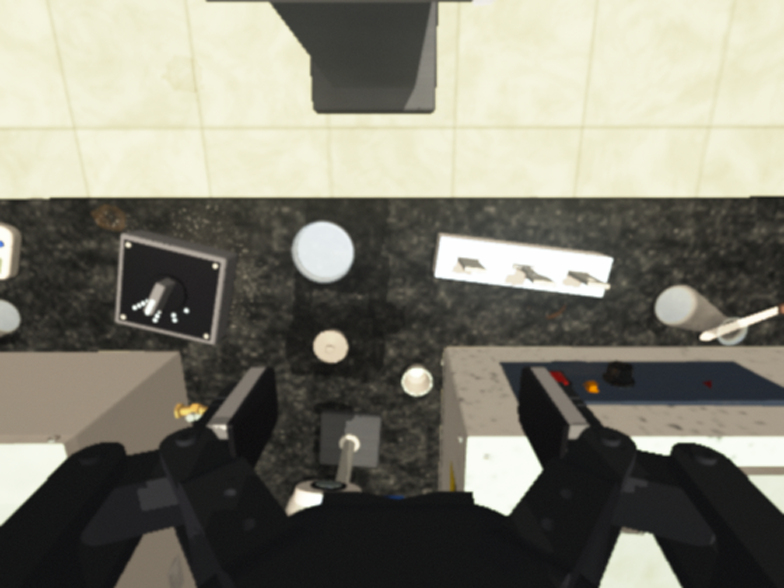

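View pics/r1.png

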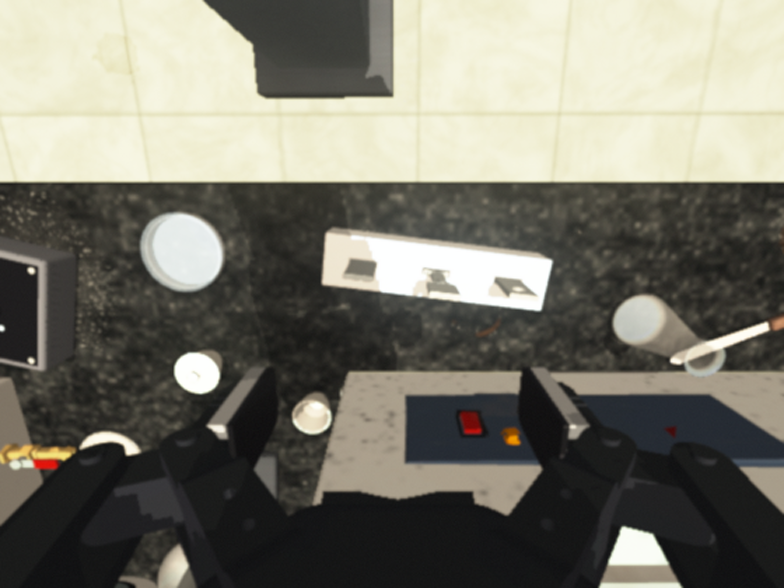

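View pics/r2.png

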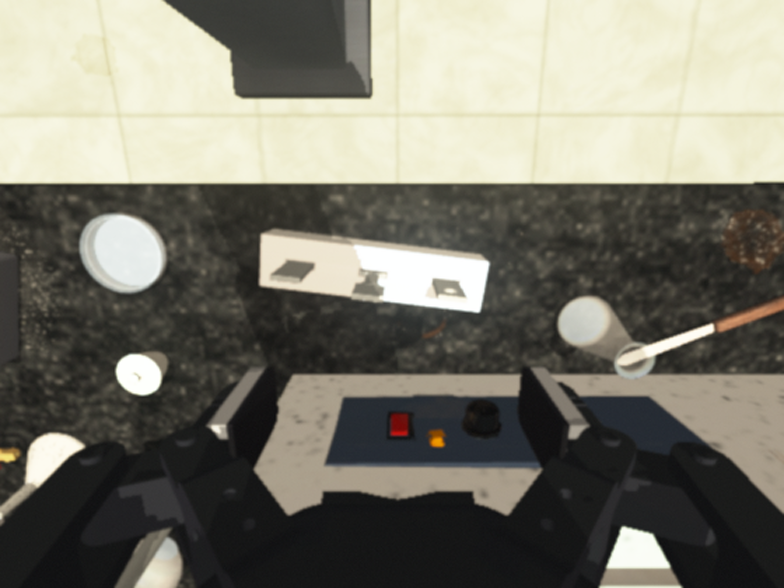

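c1 and c2 show the stand's foot (about (443,441) in c1) but the lens is hidden behind the gripper. r1 and r2 show the waisted piece in the middle slot, at (437,282) and (368,285). Its broad face is towards ±x of the robot, with the width along the rack. I'll zoom in on the rack and take tilted views of the camera head.

Run:
```python
from bench import *
from h import *
f=np.load("w3.npy",allow_pickle=True).item()
g=lambda u,v,z:onz(f,235+(u+.5)/4.5-.5,105+(v+.5)/4.5-.5,z)
d=g(351,241,.078)-g(259,390,.078);print("bar yaw",np.arctan2(d[1],d[0]),np.linalg.norm(d))
r1=np.load("r1.npy",allow_pickle=True).item();r2=np.load("r2.npy",allow_pickle=True).item()
save(r1,"pics/r1z.png",(225,155,405,230),4.3);save(r2,"pics/r2z.png",(180,155,360,230),4.3)
R=q(toolR([0,-1,0],(1,0,-1)))
for n,p in [("h2",[.38,.08,.42]),("h1",[.38,-.08,.42])]:
    print(kinematics.ik(p,R))
    env.reach(p,R); env.hold(.15)
    f=eyes.grab_frame("wrist"); np.save(n+".npy",f,allow_pickle=True); save(f,f"pics/{n}.png",None,1.4)
    print(n,monitor.sense()["clock"])
```

```text
bar yaw -0.5381853913346797 0.04282970183702127
[-0.19037018 -0.5204414   1.94726584  0.16583673  0.9450571   1.33765017]
h2 16.725
[-0.95319517 -0.5204414   1.94726584  0.64986415  1.2621349   0.5607497 ]
h1 17.875
```

View pics/r1z.png

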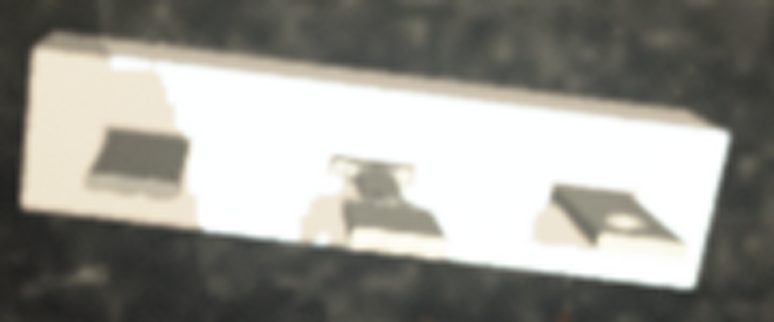

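View pics/r2z.png

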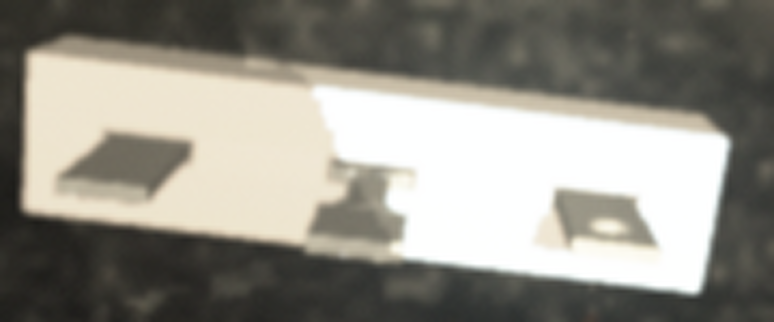

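View pics/h1.png

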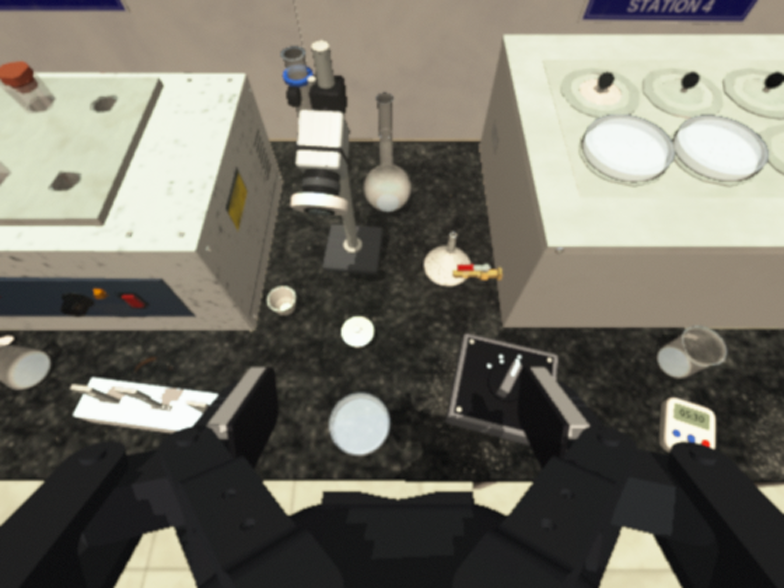

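View pics/h2.png

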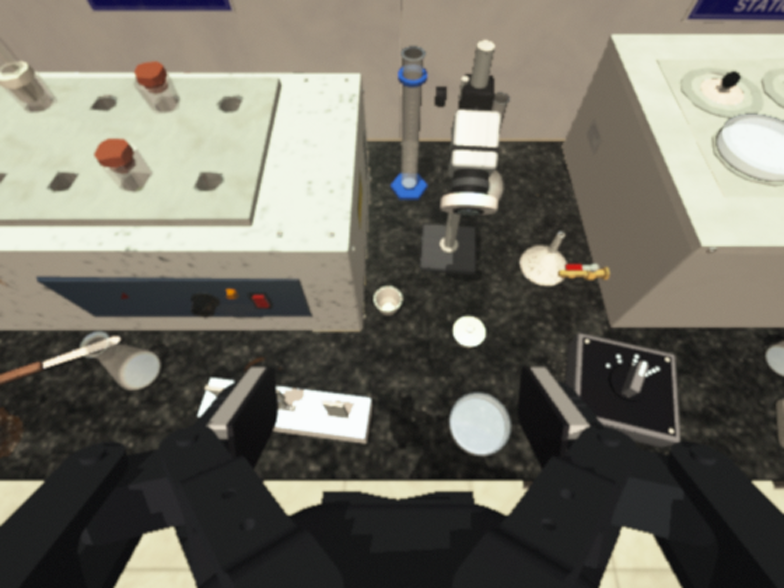

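```bash
python3 - <<'E'
from h import *
L=lambda n:np.load(n+".npy",allow_pickle=True).item()
r1,r2=L("r1"),L("r2")
A=lambda u,v:(r1,225+(u+.5)/4.3-.5,155+(v+.5)/4.3-.5); B=lambda u,v:(r2,180+(u+.5)/4.3-.5,155+(v+.5)/4.3-.5)
P={}
for n,a,b in [("TL",(33,48),(28,50)),("TR",(728,132),(730,137)),("BL",(20,207),(22,212)),("BR",(695,290),(703,295)),
 ("wtop",(396,240),(355,247)),("wtl",(350,231),(313,236)),("wtr",(436,236),(402,242)),("pl_top",(135,184),(105,190)),("pl_tl",(90,180),(63,183)),("pl_tr",(180,187),(152,190)),("ho_top",(642,244),(608,247))]:
    x,e=tri([A(*a),B(*b)]); P[n]=x; print(n,x.round(4),np.round(e,4),onz(*A(*a),.12)[:2].round(4),onz(*B(*b),.12)[:2].round(4))
c=(P["TL"]+P["TR"]+P["BL"]+P["BR"])/4;d=P["TR"]+P["BR"]-P["TL"]-P["BL"];print("rack",c,"y dir yaw",np.arctan2(d[1],d[0]),np.linalg.norm(d)/2)
d=P["wtr"]-P["wtl"];print("w y yaw",np.arctan2(d[1],d[0]),np.linalg.norm(d))
d=P["pl_tr"]-P["pl_tl"];print("pl y yaw",np.arctan2(d[1],d[0]),np.linalg.norm(d))
save(L("h1"),"pics/h1z.png",(195,20,275,200),3.3);save(L("h2"),"pics/h2z.png",(290,20,370,200),3.3)
E
python3 -c "
import cv2,numpy as np
a=cv2.imread('pics/h1z.png');b=cv2.imread('pics/h2z.png');cv2.imwrite('pics/hz.png',np.hstack([a,b]));print(a.shape)"
```

```text
TL [0.4201 0.1216 0.0388] [0.0003 0.0003] [0.4095 0.1357] [0.409  0.1485]
TR [0.4474 0.3369 0.0356] [0.0001 0.0001] [0.4303 0.3046] [0.4304 0.3177]
BL [0.4704 0.1149 0.039 ] [0.0001 0.0001] [0.4489 0.1304] [0.449  0.1432]
BR [0.4988 0.331  0.0375] [0. 0.] [0.471  0.3006] [0.471  0.3134]
wtop [0.4599 0.2251 0.1132] [0.0003 0.0003] [0.4577 0.2243] [0.4582 0.2256]
wtl [0.4591 0.2137 0.1068] [0. 0.] [0.4553 0.2127] [0.4553 0.2152]
wtr [0.4616 0.2367 0.1034] [0.0002 0.0002] [0.4566 0.2342] [0.4569 0.2374]
pl_top [0.45   0.1566 0.0926] [0.0002 0.0002] [0.4431 0.1592] [0.4435 0.1642]
pl_tl [0.4497 0.1438 0.0874] [0.0002 0.0002] [0.4421 0.1481] [0.4417 0.154 ]
pl_tr [0.4511 0.1685 0.0899] [0.0002 0.0002] [0.4439 0.1703] [0.4435 0.1758]
ho_top [0.4631 0.2909 0.1048] [0.0003 0.0003] [0.4588 0.2861] [0.4583 0.2889]
rack [0.45918993 0.22610634 0.03770803] y dir yaw 1.442203696456547 0.217519658396176
w y yaw 1.4621631021369117 0.02341209968794554
pl y yaw 1.513745917106864 0.024897494898997292
(594, 264, 3)
```

View pics/hz.png

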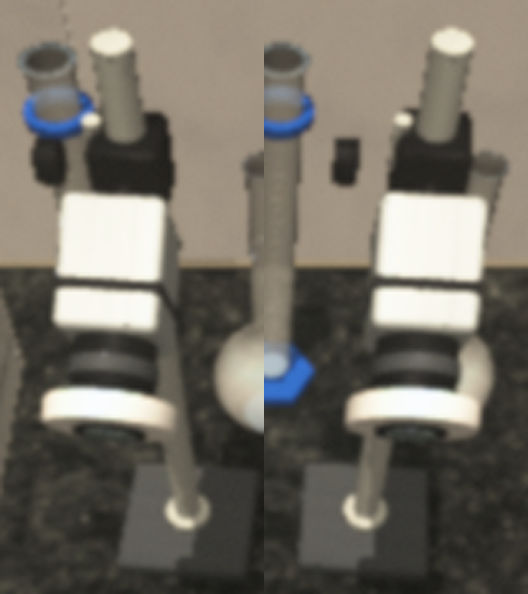

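Run:
```python
from h import *
L=lambda n:np.load(n+".npy",allow_pickle=True).item()
h1,h2,c1,c2=L("h1"),L("h2"),L("c1"),L("c2")
A=lambda u,v:(h1,195+(u+.5)/3.3-.5,20+(v+.5)/3.3-.5); B=lambda u,v:(h2,290+(u+.5)/3.3-.5,20+(v+.5)/3.3-.5)
P={}
for n,a,b in [("lens",(108,431),(149,430)),("ringL",(43,408),(83,410)),("ringR",(176,413),(217,408)),("boxTL",(62,195),(120,196)),("boxTR",(163,199),(222,197)),("boxFL",(54,325),(110,325)),("boxFR",(157,331),(216,328)),("base",(187,511),(100,511)),("top",(111,40),(189,40))]:
    x,e=tri([A(*a),B(*b)]); P[n]=x; print(n,x.round(4),np.round(e,4))
x,e=tri([(c1,443/1.4,441/1.4),(c2,349/1.4,441/1.4)]);print("base c",x,e)
C=[(322,412),(382,416),(378,467),(320,463)]; F=np.array([onz(c2,u/1.4,v/1.4,.01) for u,v in C]);print("foot",F.round(3),F.mean(0))
d=P["boxTL"]+P["boxTR"]-P["boxFL"]-P["boxFR"];print("axis dir",np.degrees(np.arctan2(d[1],d[0])),np.degrees(np.arctan2(d[2],np.hypot(*d[:2]))),np.linalg.norm(d)/2)
for a,b in (("boxTR","boxTL"),("boxFR","boxFL"),("ringR","ringL")):
    d=P[b]-P[a];print(a,np.degrees(np.arctan2(d[1],d[0]))-90,np.linalg.norm(d))
for pt in ("base","top"):
    d=P["lens"][:2]-P[pt][:2];print("post->lens",np.hypot(*d),np.degrees(np.arctan2(-d[1],-d[0])))
```

```text
lens [0.6179 0.0046 0.2338] [0.0002 0.0002]
ringL [0.6272 0.034  0.2375] [0.0005 0.0005]
ringR [ 0.6259 -0.0258  0.238 ] [0.001 0.001]
boxTL [0.693  0.0204 0.2971] [0.0003 0.0003]
boxTR [ 0.6912 -0.0228  0.2972] [0.0003 0.0003]
boxFL [0.6461 0.0244 0.2692] [0.0001 0.0001]
boxFR [ 0.642  -0.0203  0.2706] [0.0005 0.0005]
base [ 0.7295 -0.0034  0.0166] [0.0001 0.0001]
top [ 0.7299 -0.0044  0.341 ] [0.0001 0.0001]
base c [ 0.72539757 -0.00338537  0.01869739] [np.float64(0.0003428008947697529), np.float64(0.000342800894769714)]
foot [[ 0.682 -0.043  0.01 ]
 [ 0.689  0.046  0.01 ]
 [ 0.779  0.038  0.01 ]
 [ 0.771 -0.05   0.01 ]] [ 0.73037865 -0.00226245  0.01      ]
axis dir -3.852620780122716 29.570774601760935 0.055329681484112554
boxTR -2.335993613071821 0.04326457793293029
boxFR -5.204198079553137 0.04488447272121367
ringR -1.228428914531122 0.0598152789970566
post->lens 0.11186656863177451 -4.091658939250072
post->lens 0.1122972060744692 -4.613903725680613
```

The head is well measured: level post-to-lens distance 112 mm (expected 111), tilt 29.6°, yaw -4.2°, post top 0.341 m, and lens height 0.234 m. Both routes put the view point at about (0.515, 0.012, 0.17). Now I'll grasp the piece.

```bash
cat >> h.py <<'E'
a=np.radians(-4.2);u=np.array([np.cos(a),np.sin(a),0]);ca,sa=np.cos(np.pi/6),.5
XV=ca*u+np.array([0,0,sa]);ZV=-sa*u+np.array([0,0,ca]);YV=np.cross(ZV,XV);VP=np.array([.515,.012,.170])
RF=toolR(XV,-ZV)
E
python3 - <<'E'
from bench import *
from h import *
y=-.129;R=q(toolR([np.cos(y),np.sin(y),0])); c=[.4585,.2255]
F=VP+.02*ZV
print(kinematics.ik(F,q(RF)),kinematics.ik(F-.07*XV,q(RF)),kinematics.ik([.38,.12,.32],R))
env.reach([.40,.15,.32],R); env.reach([*c,.20],R); env.hold(.1)
f=eyes.grab_frame("wrist"); np.save("g0.npy",f,allow_pickle=True); save(f,"pics/g0.png",None,1.4)
print(kinematics.ik([*c,.085],R), monitor.sense()["clock"])
E
```

```text
[-0.25404094  0.07718987  2.01091081  0.17461717  0.54373498 -0.3067886 ] [-2.90556519e-01 -2.00519035e-03  2.20644311e+00  2.57753279e-01
  4.36526175e-01 -4.23386160e-01] [ 9.72207137e-03 -2.95861276e-02  1.66530880e+00 -4.44089210e-16
  1.50586998e+00  1.38722071e-01]
[ 2.27456394e-01  4.50408764e-01  1.71873764e+00 -4.44089210e-16
  9.72446249e-01  3.56456394e-01] 19.9167
```

View pics/g0.png

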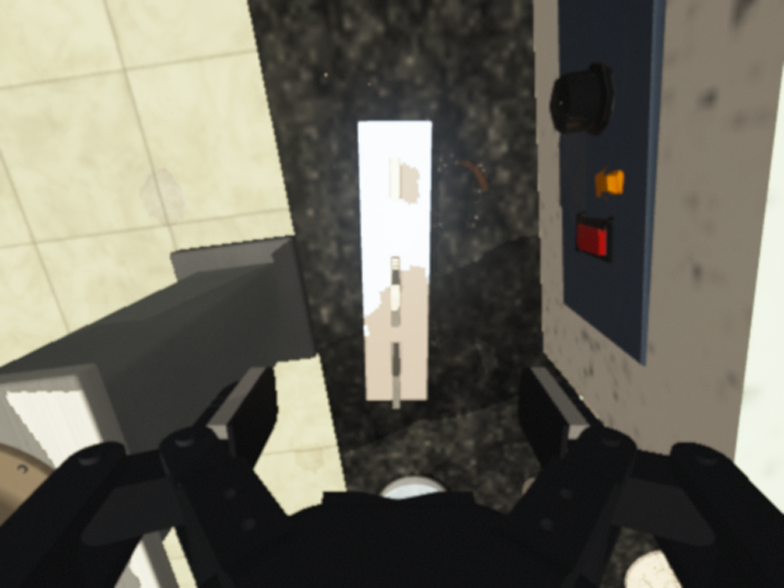

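Run:
```python
from h import *
f=np.load("g0.npy",allow_pickle=True).item()
c=np.array([.4585,.2255]);yd=np.array([.1286,.9917])
for z,w in ((.12,.0125),(.04,.0125)):
    for s in (-1,1): print(z,s,(proj(f,[*(c+s*w*yd),z])*1.4).round(0))
save(f,"pics/g0z.png",(250,160,320,300),4)
```

```text
0.12 -1 [[394. 326.]]
0.12 1 [[394. 284.]]
0.04 -1 [[395. 289.]]
0.04 1 [[395. 257.]]
```

View pics/g0z.png

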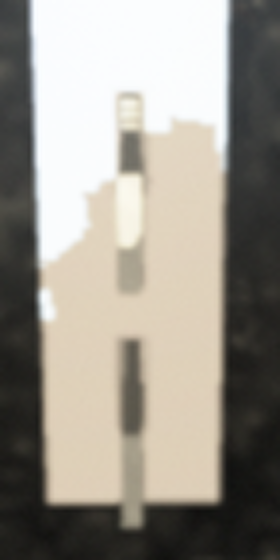

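The piece's top face projects exactly where predicted for z = 0.12 (rows 284 to 326), so height and position are confirmed. Next I'll grasp and lift it.

Run:
```python
from bench import *
from h import *
y=-.129;R=q(toolR([np.cos(y),np.sin(y),0])); c=[.4585,.2255]
print("guard",env.movel([*c,.086],.12,guard=15))
env.close_gripper(80); env.hold(.2); s=monitor.sense();print(s["clock"],s["finger_gap"],s["contact_force"],s["position"])
print("guard",env.movel([*c,.125],.06,guard=25)); s=monitor.sense();print(s["clock"],s["contact_force"])
env.movel([*c,.21],.12)
env.hold(.2); s=monitor.sense();print(s["clock"],s["finger_gap"],s["contact_force"],s["position"])
for n in ("scene","wrist"):
    f=eyes.grab_frame(n); np.save("l_"+n+".npy",f,allow_pickle=True); save(f,f"pics/l_{n}.png",(220,190,360,340) if n=="scene" else (180,100,380,350),4 if n=="scene" else 2.4)
```

```text
guard False
21.9333 0.04729886186966904 [-0.22937896 -0.21914714  3.81006523] [0.45853862 0.22553426 0.0861726 ]
guard False
22.7333 [-0.03003489  0.28488284 -1.45337594]
23.7917 0.04787602081983996 [-0.03848928  0.25741566 -0.71275119] [0.45827934 0.22544957 0.20937592]
```

View pics/l_scene.png

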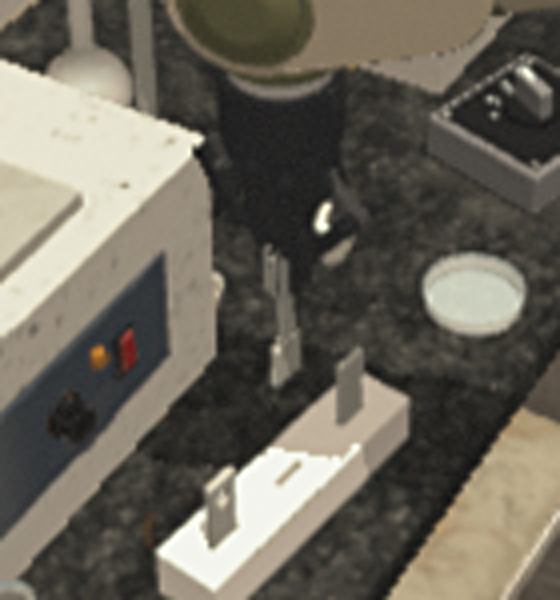

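View pics/l_wrist.png

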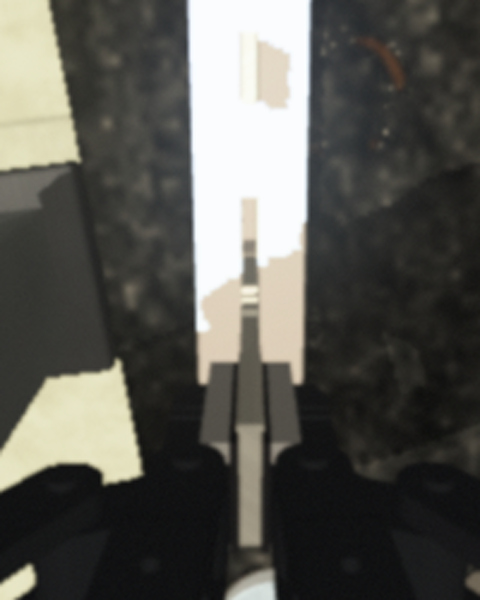

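The piece is out of the rack and held straight, with the other two strips standing undisturbed. Next I'll move it to the camera.

Run:
```python
from bench import *
from h import *
y=-.129;R=q(toolR([np.cos(y),np.sin(y),0]))
F=VP+.021*ZV
env.reach([.38,.13,.28],R)
env.reach(F-.06*XV+.04*ZV,q(RF))
print(env.movel(F,.08,frame=q(RF),guard=8)); env.hold(.4)
s=monitor.sense();print(s["clock"],s["finger_gap"],s["contact_force"],s["position"],F)
for n in ("scene","wrist","top"):
    f=eyes.grab_frame(n); np.save("p_"+n+".npy",f,allow_pickle=True)
    b={"scene":(220,130,370,280),"wrist":None,"top":(150,140,420,270)}[n]
    save(f,f"pics/p_{n}.png",b,{"scene":4,"wrist":1.4,"top":2.9}[n])
R=Rn.from_quat(s["ee_rot"]).as_matrix();C=s["position"]+.021*R[:,0]
f=np.load("p_scene.npy",allow_pickle=True).item();w=np.load("p_wrist.npy",allow_pickle=True).item()
pts=[C,C-.055*ZV,C+.055*ZV,VP+.12*XV]
print((proj(f,pts)-[220,130])*4,proj(w,pts)*1.4)
```

```text
False
26.775 0.04460342376935048 [ 0.03930473  0.27583296 -1.63646322] [0.50448303 0.01275929 0.188268  ] [0.5045282  0.012769   0.18818653]
[[368.61674933 371.03187649]
 [337.19493203 408.10729222]
 [401.94078026 331.71198965]
 [252.17184762 257.83047048]] [[395.83626871 350.2769229 ]
 [396.38236239 309.973691  ]
 [394.82553038 424.87222209]
 [675.09429799 350.3158808 ]]
```

View pics/p_scene.png

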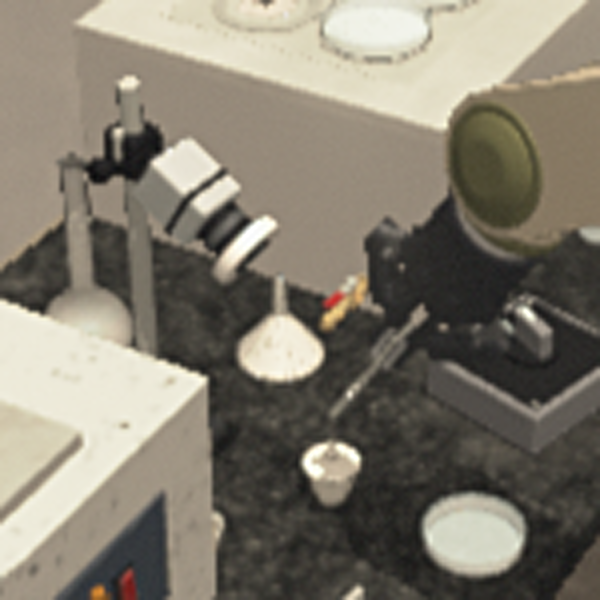

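View pics/p_wrist.png

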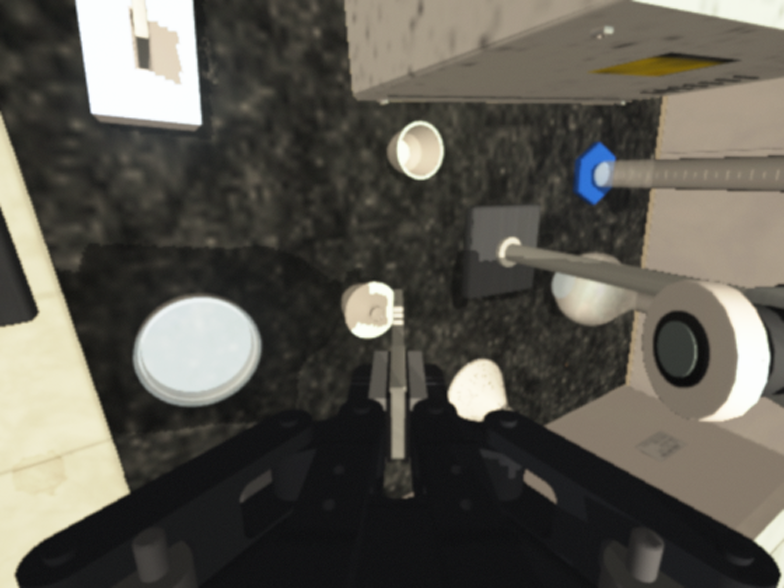

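View pics/p_top.png

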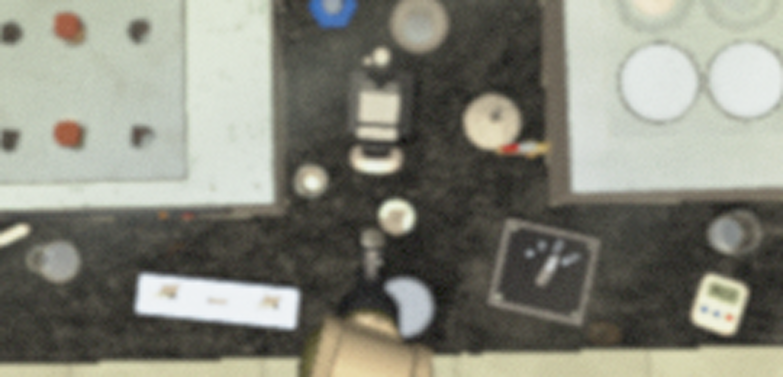

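The presented pose checks out. The lens centre appears at (675,350) in the wrist view, exactly as predicted. The piece's lower end and waist also lie on their predicted pixels in the scene view. The knob still points along three dots and the bystanders are in place.

Run:
```python
from bench import *
s=monitor.sense();print(s["clock"],abs(s["qvel"]).max(),s["finger_gap"])
job.hand_in()
```

```text
26.925 0.0018058497227435497 0.044479646602626884
the job is handed in; nothing more can be done
```

I turned the selector to three dots, lifted the waisted piece out of the rack's middle slot, and handed in with the gripper holding it still in front of the camera. The clock stood at about 27 s of the 51 s allowed.

**Selector:** the gripper's own yaw put it at about 1.2 rad. The picture taken afterwards gave 1.12 from the short pointer line and 1.18 from the whole bar. All of these lie within 1.05 to 1.35. The final top view still shows the knob on the three-dot row.

**Presented piece:**
- The arm reached its target pose within 0.1 mm and was at rest.
- The lens centre sits exactly at its predicted pixel in the wrist picture.
- The piece's waist and lower end sit within about 1 to 2 pixels of prediction in the scene picture.

**Everything else:** the two strips, the crucible, the glassware and the timer look unmoved in the last pictures. No move stopped on its force guard.

**Disagreement:** triangulating the top of the waisted piece from two close views gave 0.113 m, against the stated 0.120 m. A closer view before the grasp matched 0.120 m, so I used that.

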